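# Lock the jig stop against the clay spectacle front

### The arm

A 7-joint arm with a two-finger parallel gripper is mounted at the origin on the work surface. World frame = base frame: x ahead of the robot, y to its left, z up, the work surface at z = 0. Lengths are in m, angles in rad, forces in N, time in s.
With the tool pointing down it reaches from about 0.425 to 0.875 m from the base axis. Payload 9.9 kg.
Tool frame: the origin (TCP) lies midway between the tips of the shut fingers; the grasp point (between the pads) lies 19 mm behind it; y points along the fingers, x is the direction in which the jaws open and shut, and the axes are right-handed (so a half turn about y gives the same grasp; the last joint's range is limited). The gripper opens to 85 mm and grips with 20 to 120 N. Pads are 22 mm wide; open, the fingers measure 114 mm over their backs; the gripper's body (76 mm by 85 mm) begins 54 mm behind the grasp point. The pads swing forward as they close: fully open they stand 13 mm farther back than shut.
Start: joints at [1.174, 0.576, 0.025, 1.437, -0.015, 1.129, -0.057], TCP at [0.208, -0.642, 0.231] pointing down, gripper open.
Joint ranges: [-2.76, 2.76], [-0.34, 2.15], [-1.52, 1.57], [0.19, 2.46], [-1.09, 4.23], [0.17, 1.99], [-2.82, 2.82]. Speed limits (rad/s): [2.22, 2.22, 3.01, 3.01, 3.14, 3.14, 3.14].

### API

Orientations are given as a rotation vector (axis times angle).
In Python, from cell import env, let_go, close, planner, cams, ticket, sensors gives the robot as it stands. Calls block until the motion is done:
- env.move_pose(position, orientation): joint-space move of the TCP to a pose.
- env.line_to(position, vel=0.15, ori=None): straight line of the TCP; ori=None keeps the orientation; vel is the mean speed in m/s.
- env.set_joints(angles): joint-space move.
- let_go() and close(force=None): open the fingers fully, or close them until they stop; force is the grip in N (None keeps the last).
- env.dwell(seconds).
- planner.inverse_kinematics(position, orientation): joint angles nearest the present ones, or None.
- cams.camera(name): name is "side" or "top"; returns a dict with "img" (384x512x3 uint8, red, green, blue), "K" (3x3 intrinsics, pixels), "k1" (the pictures are not rectified: a ray, as slopes to the right and down, at radius r is drawn at 1 + k1 r^2 times it, then the intrinsics apply), "position" and "orientation" of the camera in the world. Camera axes: x right, y up, looking along -z (the intrinsics and any distortion apply to the point x, -y, -z); pixel columns grow to the right and rows downward; lengths in m; the calibration is good to about 2 mm. A picture is of the moment at which its call begins. There is no depth.
A pose or a line that the arm cannot do raises env.Unreachable and nothing moves.
- ticket.close_job(): hands the job in, once; it reports no verdict.
Readings, each from a call of its own:
- sensors.current_clock(): time.
- sensors.current_q(): joint angles.
- sensors.current_qvel(): joint speeds.
- sensors.current_joint_efforts(): joint torques, N m.
- sensors.current_eef_pos(): TCP position.
- sensors.current_tcp_rot(): TCP orientation.
- sensors.current_ft_force(): force on the tool from outside, world axes, zero at the start.
- sensors.current_ft_torque(): the same for the moment, N m.
- sensors.current_grip_width(): finger opening in m.
Only numpy, scipy, OpenCV 4.12 (cv2) and the standard library are available. Lean on these libraries where they do the work, as an engineer would, in place of code of your own. Each camera call takes 0.05 s, during which the arm holds its last target.

### The job

Two identical holding jigs lie on the clay table. In the one that holds the fired clay spectacle front, slide the stop block along its track right up against the spectacle front, and lock the stop there by turning the wing knob on top of it clockwise (seen from above) until the wing stands across the track. Leave the stop and knob of the other jig, with the small round coaster, as they are.

Things in the scene. Friction and masses are not known exactly. Their poses are not given: they have to be found in the camera images.
- stop_a_knob (a point): On the knob axis of the stop to use, 72 mm above the table; does not turn with the knob. Its y axis points along the track towards the spectacle front, z up. The stop, a wooden block 60 wide (x), 44 long (y), top 40 mm above the table, has its front face 22 mm ahead (+y). It slides to +y with about 3 N, starts 65 to 140 mm short of the spectacle front, and may be slid by its wing knob.
- wing_a (a joint): Turn of this stop's wing knob (rad), growing clockwise seen from above: 0 = loose, wing along the track; hard stop at 1.5, across it; locked above 1.1; starts at 0 to 0.2, stays where left, under 0.2 N m; brakes the stop from about 0.8. A black upright bar, 50 long, 12 thick, 30 high, standing 57 to 87 mm above the table on an 18 mm stem; grip it across its thickness.
- specs_center (a point): Centre of the rigid grey fired clay spectacle front: 140 mm long (y), 52 wide, 12 thick, 120 g. It lies loose on the deck (14 mm above the table) of its fixed jig (66 x 340 mm), length along the track, far end within 4 mm of the wooden end fence. Its near end is 70 mm before this point, so this point is 92 mm ahead of the knob axis when the stop touches it.
- wing_b_end (a point): One end of the wing of the other jig's knob, 72 mm above the table, 25 mm from that knob's axis on the side of its round clay coaster (58 mm across). That jig is built the same; its stop and knob are to stay as they are.
Not all that is in view belongs to the job. Of the things like the part that bears specs_center, leave any that is pink; of the rest the larger one is meant.

How it is judged:
By the outcome, as a careful person would: the job done as asked, in the order asked, and still so for the second after the job is handed in, with the robot touching nothing.
It also fails if it takes over 35 s, if anything falls off the work surface, if the arm or the gripper's body presses on something with over 40 N, if the wrist force passes 120 N, or if a joint passes its speed limit or range.

## Working session

There is one attempt and no reset: what is moved stays moved. The work goes in short steps, each a Python script; the robot and the scene stay as the last script left them, time stands still between calls to the robot, and variables do not carry over. Pictures are saved under pics/ and viewed, and the job is handed in when it is done.

```bash
mkdir -p pics; ls; python3 - <<'E'
from cell import cams,sensors
import cv2,pickle
d={}
for n in("top","side"):
    c=cams.camera(n);d[n]=c
    cv2.imwrite(f"pics/{n}0.png",cv2.resize(c["img"][:,:,::-1],None,fx=1.5,fy=1.5,interpolation=cv2.INTER_CUBIC))
    print(n,c["K"],c["k1"],c["position"],c["orientation"])
pickle.dump(d,open("d0.pkl","wb"))
print(sensors.current_clock(),sensors.current_tcp_rot(),sensors.current_ft_force())
E
```

```text
pics
top [[374.41436395   0.         257.77948167]
 [  0.         374.41436395 189.62822911]
 [  0.           0.           1.        ]] -0.06496327196094473 [0.42434654 0.03853943 0.90270416] [ 0.0459801  -0.10402941 -1.54617375]
side [[488.07896151   0.         254.94962201]
 [  0.         488.07896151 202.16001952]
 [  0.           0.           1.        ]] -0.18820410584779407 [0.26333924 0.86527284 0.68598104] [ 0.1741736  -1.32535651 -2.58663031]
0.1 [-1.34027794  0.9766521  -0.97458499] [-0.0832405  -0.81569931 -0.16033686]
```

View pics/top0.png

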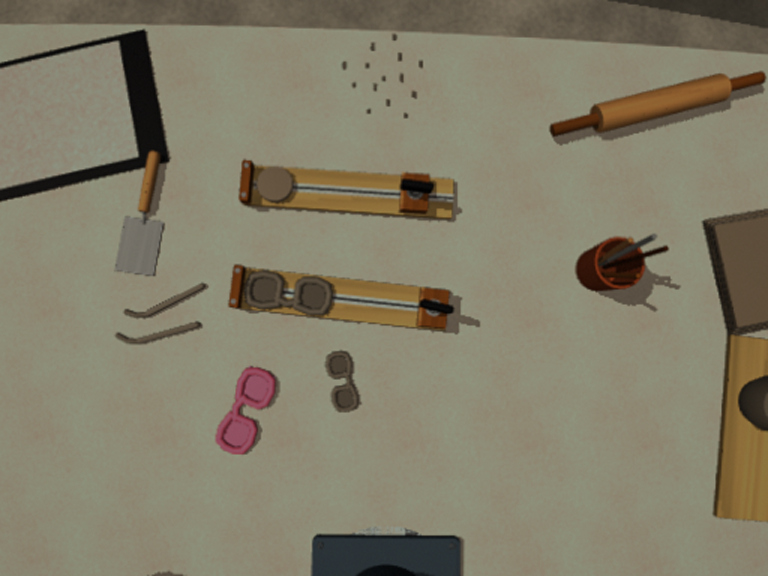

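View pics/side0.png

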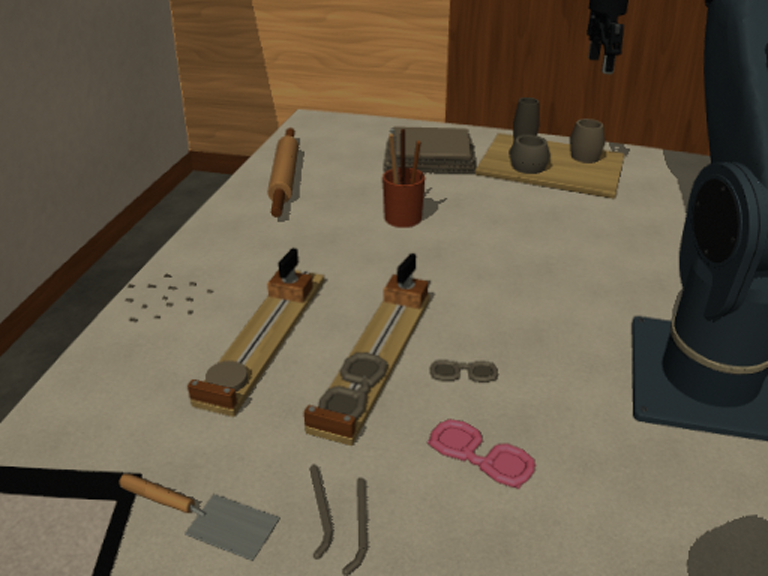

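The top view (1.5x pixels) shows three spectacle fronts: pink at (246,410), small grey at (343,382), and larger grey at (288,293) lying in the lower jig. The last fits: it isn't pink, it is the larger of the rest, and it sits in a jig. Its stop and black wing are at (435,307). The coaster jig, with its wing at (417,186), is to be left alone. Next I'll confirm with a crop and measure.

```bash
cat > h.py <<'E'
import numpy as np,cv2
from scipy.spatial.transform import Rotation as R
def ray(c,uv):
    K=c["K"];k=c["k1"];uv=np.atleast_2d(np.asarray(uv,float))
    D=np.array([k,0,0,0,0.])
    s=cv2.undistortPoints(uv[:,None,:],K,D)[:,0,:]
    d=np.c_[s[:,0],-s[:,1],-np.ones(len(s))]
    return R.from_rotvec(c["orientation"]).apply(d)
def plane(c,uv,z):
    d=ray(c,uv);p=np.asarray(c["position"]);return p+d*((z-p[2])/d[:,2])[:,None]
def tri(c1,a,c2,b):
    d1=ray(c1,a)[0];d2=ray(c2,b)[0];p1=np.asarray(c1["position"]);p2=np.asarray(c2["position"])
    d1/=np.linalg.norm(d1);d2/=np.linalg.norm(d2)
    A=np.c_[d1,-d2];t=np.linalg.lstsq(A,p2-p1,rcond=None)[0]
    x=p1+d1*t[0];y=p2+d2*t[1];return (x+y)/2,np.linalg.norm(x-y)
E
python3 - <<'E'
import pickle,cv2,numpy as np
from h import *
d=pickle.load(open("d0.pkl","rb"))
T=d["top"]["img"];S=d["side"]["img"]
a=cv2.resize(T[160:235,145:325,::-1],None,fx=4.4,fy=4.4,interpolation=cv2.INTER_NEAREST)
b=cv2.resize(S[155:300,190:300,::-1],None,fx=4.1,fy=4.1,interpolation=cv2.INTER_NEAREST)
cv2.imwrite("pics/tc.png",a);cv2.imwrite("pics/sc.png",b)
def blobs(img,roi,thr):
    x0,y0,x1,y1=roi
    m=(img[y0:y1,x0:x1].max(2)<thr).astype(np.uint8)
    n,l,s,c=cv2.connectedComponentsWithStats(m)
    for i in range(1,n):
        if s[i,4]>15:
            pts=np.argwhere(l==i)[:,::-1]+[x0,y0]
            print(s[i],pts.mean(0),cv2.minAreaRect(pts.astype(np.float32)))
for t in(25,40):
  print(t);blobs(T,(240,100,330,235),t);print('side');blobs(S,(170,150,300,210),t)
E
```

```text
25
[ 28  20  21   9 136] [277.81617647 123.97058824] ((277.7699890136719, 124.10999298095703), (20.223257064819336, 6.788225173950195), 8.130102157592773)
[ 40 100  22   9 110] [290.61818182 204.24545455] ((290.5294189453125, 204.38238525390625), (21.585670471191406, 5.335783958435059), 14.03624439239502)
side
[ 16  16  12  19 147] [191.59863946 175.34693878] ((191.8413543701172, 175.30343627929688), (9.135003089904785, 19.43264389038086), 41.633541107177734)
[ 95  20  12  19 141] [270.60992908 178.86524823] ((270.7439270019531, 178.69512939453125), (8.277209281921387, 20.14641571044922), 38.65980529785156)
40
[ 27  20  22  11 159] [277.56603774 124.12578616] ((277.3999938964844, 125.19998931884766), (20.93036460876465, 9.899495124816895), 8.130102157592773)
[ 40 100  22   9 123] [290.69105691 204.11382114] ((290.4706115722656, 204.11766052246094), (21.828205108642578, 5.820854663848877), 14.03624439239502)
side
[ 16  16  12  20 162] [191.65432099 175.43209877] ((191.8845977783203, 174.92308044433594), (9.707253456115723, 20.523906707763672), 33.6900634765625)
[ 95  19  12  21 154] [270.46103896 179.1038961 ] ((270.4999694824219, 178.49998474121094), (9.15255355834961, 20.80125617980957), 33.690067291259766)
[33 37  5 11 29] [204.79310345 191.96551724] ((204.70001220703125, 192.10000610351562), (3.130495071411133, 10.28591251373291), 26.56505012512207)
```

View pics/tc.png

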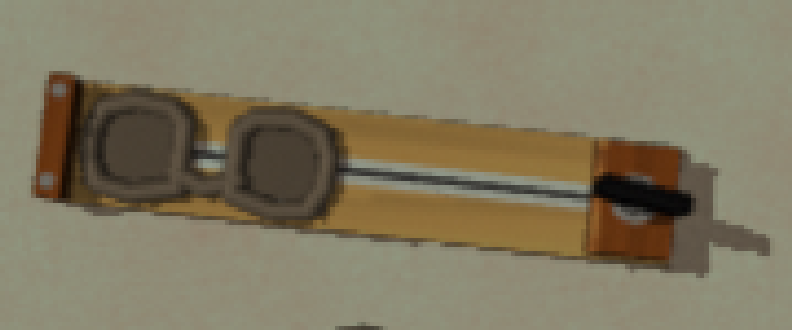

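View pics/sc.png

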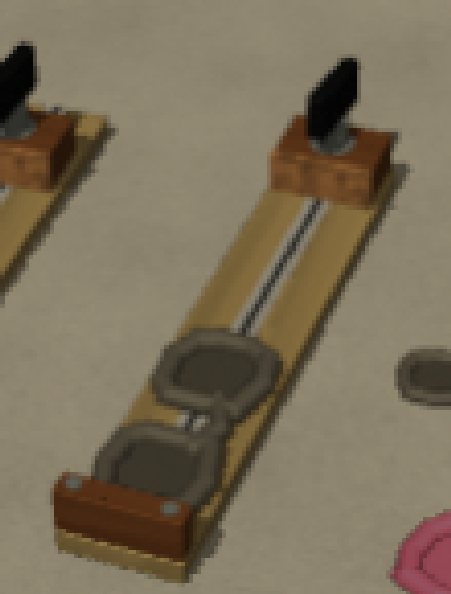

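The crops confirm it: the grey front lies against the fence at the left, and its stop and wing are at the right end. Now I'll measure the track line, wing and specs.

```bash
python3 - <<'E'
import pickle,cv2,numpy as np
from h import *
d=pickle.load(open("d0.pkl","rb"))
c=d["top"];s=d["side"]
f=lambda x,y:(x/4.4+145-.5,y/4.4+160-.5)
g=lambda x,y:(x/4.1+190-.5,y/4.1+155-.5)
print("tri wing",tri(c,(290.6,204.2),s,(270.55,179)))
T=plane(c,[(290.6,204.2)],.084);print("top wing z84",T)
rect=cv2.boxPoints(((290.5,204.25),(22,5.6),14.)); print(np.round(plane(c,rect,.085),4))
sl=plane(c,[f(345,171),f(592,190)],.014);print("slot",sl)
u=sl[0]-sl[1];print("dir",np.degrees(np.arctan2(u[1],u[0])))
for e in ([f(345,110),f(592,138)],[f(345,233),f(585,257)]):
    p=plane(c,e,.014);v=p[0]-p[1];print("edge",p,np.degrees(np.arctan2(v[1],v[0])))
p=plane(s,[g(247,333),g(320,203)],.014);v=p[0]-p[1];print("slot side",p,np.degrees(np.arctan2(v[1],v[0])))
st=plane(c,[f(597,140),f(683,150),f(672,262),f(587,256)],.04);print("stop",st,st.mean(0))
st=plane(s,[g(272,157),g(378,170),g(395,133),g(295,115)],.04);print("stop side",st,st.mean(0))
sp=plane(c,[f(82,150),f(342,160),f(210,153)],.022);print("specs ends",sp,np.linalg.norm(sp[0]-sp[1]))
sp=plane(s,[g(222,328)],.024);print("specs side near end",sp)
rect=cv2.boxPoints(((277.6,124.1),(21,6.8),8.1)); print("B",np.round(plane(c,rect,.085),4))
E
```

```text
tri wing (array([ 0.47375578, -0.0662196 ,  0.06591906]), np.float64(0.0007172013254344905))
top wing z84 [[ 0.47303252 -0.06388778  0.084     ]]
[[ 0.4722 -0.0385  0.085 ]
 [ 0.4842 -0.0413  0.085 ]
 [ 0.4736 -0.0886  0.085 ]
 [ 0.4615 -0.0858  0.085 ]]
slot [[ 0.48727323  0.08883255  0.014     ]
 [ 0.4801785  -0.04492198  0.014     ]]
dir 86.96371043143414
edge [[ 0.52036153  0.08982939  0.014     ]
 [ 0.50847139 -0.04446826  0.014     ]] 84.94047000454333
edge [[ 0.45386895  0.08784128  0.014     ]
 [ 0.44387425 -0.04172242  0.014     ]] 85.58887392991794
slot side [[ 0.48255126  0.08506803  0.014     ]
 [ 0.47294278 -0.03775885  0.014     ]] 85.52698320214279
stop [[ 0.50501641 -0.04470242  0.04      ]
 [ 0.50083787 -0.0904007   0.04      ]
 [ 0.44165907 -0.08525036  0.04      ]
 [ 0.44384861 -0.04041659  0.04      ]] [ 0.47284049 -0.06519252  0.04      ]
stop side [[ 0.5016976  -0.03912885  0.04      ]
 [ 0.44071272 -0.04189512  0.04      ]
 [ 0.43913996 -0.08088909  0.04      ]
 [ 0.4997006  -0.08441592  0.04      ]] [ 0.47031272 -0.06158224  0.04      ]
specs ends [[0.49448914 0.22900371 0.022     ]
 [0.49256373 0.09015804 0.022     ]
 [0.49457889 0.16068897 0.022     ]] 0.13885901304145365
specs side near end [[0.49291245 0.09607671 0.024     ]]
B [[ 0.6469 -0.008   0.085 ]
 [ 0.6624 -0.0098  0.085 ]
 [ 0.6572 -0.0567  0.085 ]
 [ 0.6416 -0.0548  0.085 ]]
```

```bash
cat >> h.py <<'E'
def ori(jaw_deg):
    a=np.radians(jaw_deg);x=np.array([np.cos(a),np.sin(a),0]);y=np.array([0,0,-1.]);z=np.cross(x,y)
    return R.from_matrix(np.c_[x,y,z]).as_rotvec()
E
python3 - <<'E'
from h import *
from cell import planner,sensors
print(R.from_rotvec(sensors.current_tcp_rot()).as_matrix().round(3), sensors.current_grip_width())
for off in(90,-90):
  for P,phi in(((.4725,-.0645,.16),77.3),((.4725,-.0645,.055),77.3),((.483,.069,.055),77.3),((.483,.069,.055),40),((.483,.069,.055),-2),((.483,.069,.16),-2)):
    q=planner.inverse_kinematics(np.array(P),ori(phi+off));print(off,phi,None if q is None else np.round(q,2))
E
```

```text
[[ 0.308 -0.001  0.951]
 [-0.951  0.001  0.308]
 [-0.001 -1.    -0.   ]] 0.085821871062985
90 77.3 [ 0.86  0.66 -1.29  2.01  0.74  1.06  2.13]
90 77.3 [-0.26  0.59  0.44  2.16 -0.53  0.49 -2.77]
90 77.3 [ 0.53  0.9  -1.3   2.09  1.05  1.05  1.59]
90 40 [ 0.44  0.77 -1.08  2.1   0.93  0.87  1.07]
90 -2 [ 0.11  0.59 -0.51  2.11  0.53  0.57  0.76]
90 -2 [ 0.4   0.51 -0.93  1.99  0.53  0.89  0.72]
-90 77.3 [ 0.32  0.39 -0.39  2.03  0.21  0.76 -0.41]
-90 77.3 [ 0.22  0.55 -0.27  2.14  0.3   0.48 -0.5 ]
-90 77.3 [ 0.    0.57 -0.35  2.11  0.38  0.52 -0.85]
-90 40 [-0.07  0.56 -0.25  2.11  0.27  0.5  -1.39]
-90 -2 [-0.19  0.55 -0.07  2.12  0.08  0.47 -1.92]
-90 -2 [-0.06  0.39 -0.24  2.01  0.14  0.75 -1.99]
```

```bash
python3 - <<'E'
from h import *
from cell import *
p=sensors.current_eef_pos()
env.line_to([p[0],p[1],.36],vel=.2)
env.move_pose([.4725,-.0645,.32],ori(77.3-90))
env.line_to([.4725,-.0645,.16],vel=.2)
c=cams.camera("side");cv2.imwrite("pics/s1.png",cv2.resize(c["img"][120:300,150:400,::-1],None,fx=3,fy=3))
print(sensors.current_clock(),sensors.current_eef_pos(),sensors.current_ft_force(),sensors.current_ft_torque())
E
```

```text
4.1667 [ 0.47324874 -0.06458523  0.16096002] [-0.29461529 -0.04868494 -0.20367906] [-0.04045221  0.00271249 -0.03893275]
```

View pics/s1.png

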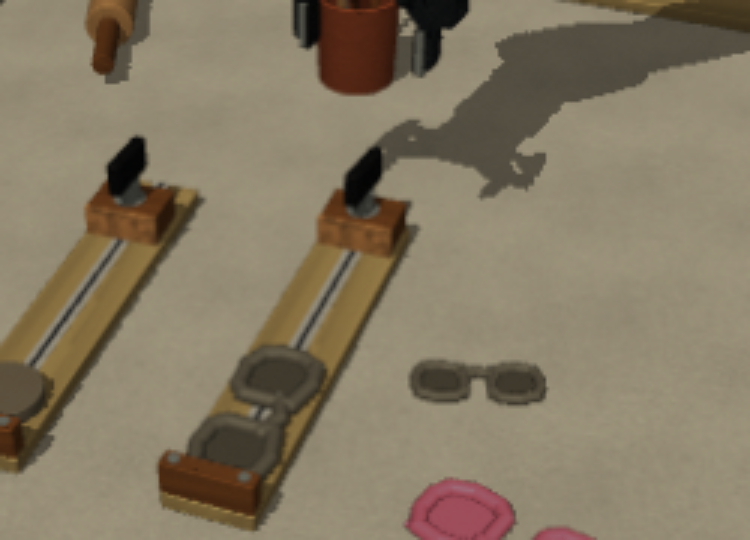

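Open fingers are visible at (305,20) and (425,35), straddling above the wing at (365,180). Nothing has been disturbed, so I'll descend and grip.

```bash
python3 - <<'E'
from h import *
from cell import *
env.line_to([.4725,-.0645,.054],vel=.12)
print(sensors.current_ft_force())
close(25)
c=cams.camera("side");cv2.imwrite("pics/s2.png",cv2.resize(c["img"][120:300,150:400,::-1],None,fx=3,fy=3))
print(sensors.current_clock(),sensors.current_eef_pos(),sensors.current_ft_force(),sensors.current_ft_torque(),sensors.current_grip_width())
E
```

```text
[0.10296966 0.60587079 0.4089905 ]
5.9 [ 0.47260119 -0.06453922  0.0541674 ] [-0.77043869  0.34145548  4.67348831] [0.00893115 0.17736044 0.03547614] 0.015340499196934183
```

View pics/s2.png

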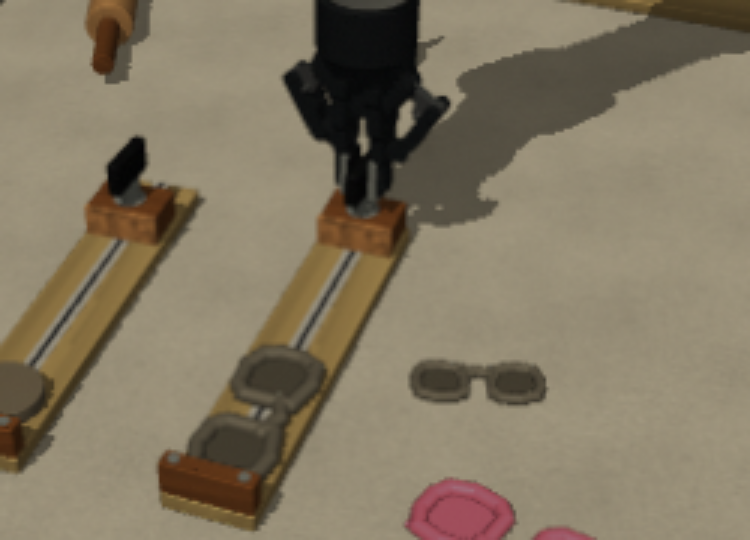

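Gripped: the wing is between the pads. Next I'll slide most of the way, then step in with force checks.

```bash
python3 - <<'E'
from h import *
from cell import *
close(35)
print(sensors.current_grip_width())
u=np.array([np.cos(np.radians(85.5)),np.sin(np.radians(85.5)),0]);p0=np.array([.4725,-.0645,.054])
for s in(.03,.06,.09,.115):
    env.line_to(p0+u*s,vel=.08);print(s,sensors.current_eef_pos().round(4),np.round(sensors.current_ft_force(),2),np.round(sensors.current_ft_torque(),2),sensors.current_grip_width().__round__(4))
c=cams.camera("side");cv2.imwrite("pics/s3.png",cv2.resize(c["img"][150:310,150:350,::-1],None,fx=3.7,fy=3.7))
c=cams.camera("top");cv2.imwrite("pics/t3.png",cv2.resize(c["img"][150:250,130:330,::-1],None,fx=3.9,fy=3.9))
print(sensors.current_clock())
E
```

```text
0.014809747164742698
0.03 [ 0.4752 -0.0341  0.0542] [0.25 1.5  4.94] [0.49 0.05 0.02] 0.0151
0.06 [ 0.4777 -0.0046  0.0542] [1.42 1.68 5.68] [ 0.46 -0.12 -0.05] 0.0148
0.09 [0.4802 0.0251 0.0542] [2.42 2.9  5.39] [ 0.43 -0.34  0.03] 0.0149
0.115 [0.4824 0.0499 0.0542] [3.12 1.53 5.98] [ 0.39 -0.53  0.03] 0.0146
8.2583
```

View pics/s3.png

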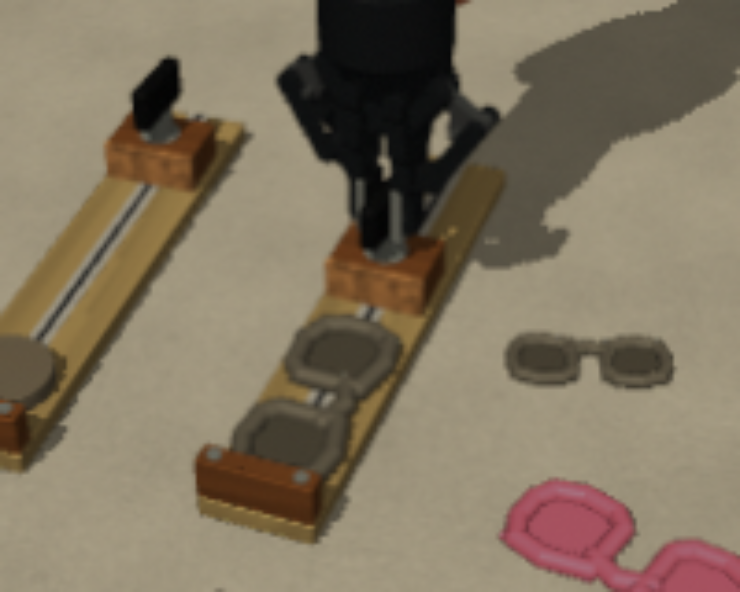

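The stop has slid to near the near lens, with the gap still visible at about (365,315). I'll continue in small steps.

```bash
python3 - <<'E'
from h import *
from cell import *
u=np.array([np.cos(np.radians(85.2)),np.sin(np.radians(85.2)),0]);p0=np.array([.4725,-.0645,.054])+[.0004,0,0]
s=.115
while s<.142:
    s+=.004 if s<.126 else .002
    env.line_to(p0+u*s,vel=.04);F=sensors.current_ft_force();print(round(s,3),sensors.current_eef_pos().round(4),np.round(F,2),np.round(sensors.current_ft_torque(),2),round(sensors.current_grip_width(),4))
    if F[1]<-6: break
c=cams.camera("side");cv2.imwrite("pics/s4.png",cv2.resize(c["img"][150:310,150:350,::-1],None,fx=3.7,fy=3.7))
c=cams.camera("top");cv2.imwrite("pics/t4.png",cv2.resize(c["img"][150:250,130:330,::-1],None,fx=3.9,fy=3.9))
print(sensors.current_clock())
E
```

```text
0.119 [0.4828 0.0531 0.0541] [0.14 0.67 8.35] [ 0.19 -0.02 -0.05] 0.0146
0.123 [0.483  0.057  0.0541] [-0.2   1.27  8.21] [ 0.08 -0.08 -0.05] 0.0147
0.127 [0.4834 0.061  0.0541] [0.67 0.41 8.25] [ 0.11  0.   -0.01] 0.0146
0.129 [0.4835 0.0627 0.0541] [ 0.42 -0.6   9.24] [-0.11 -0.06 -0.  ] 0.015
0.131 [0.4837 0.0646 0.0541] [ 0.3  -0.42  9.04] [-0.16 -0.01 -0.03] 0.0147
0.133 [0.4839 0.0666 0.0541] [ 0.9  -0.95  9.08] [-0.17 -0.04  0.01] 0.0153
0.135 [0.484  0.0685 0.0541] [ 0.25 -0.68  9.72] [-0.22 -0.06 -0.06] 0.0147
0.137 [0.4842 0.0705 0.0541] [ 0.03 -1.62  8.27] [-0.2  -0.   -0.03] 0.015
0.139 [0.4844 0.0725 0.0541] [-0.3  -0.89  8.17] [-0.22 -0.06 -0.04] 0.0148
0.141 [0.4844 0.0729 0.0541] [ 0.81 -4.47  9.57] [-1.38 -0.04  0.08] 0.0152
0.143 [0.4844 0.0731 0.054 ] [  0.39 -11.63  11.9 ] [-2.54 -0.21 -0.02] 0.0148
11.1083
```

View pics/s4.png

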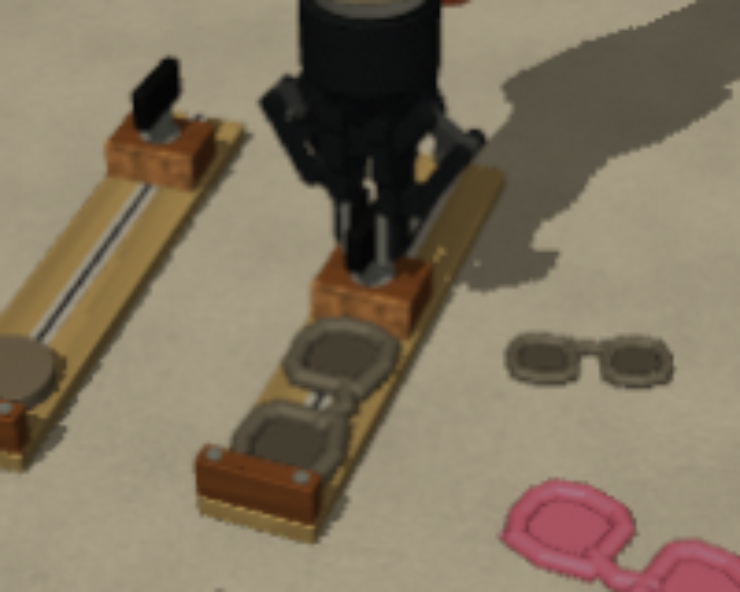

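View pics/t4.png

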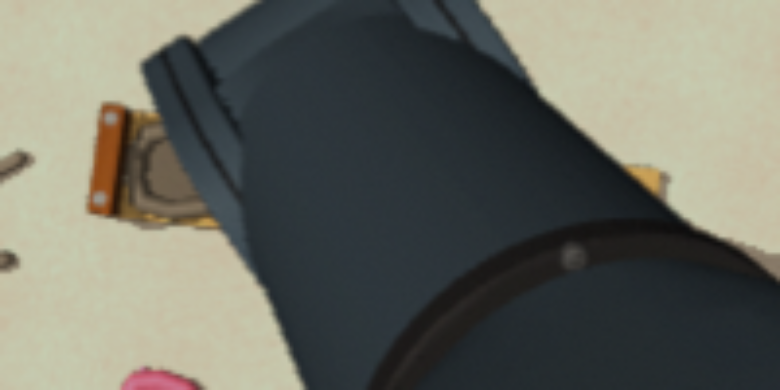

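The force jumped at s≈0.140 with y held at 0.073, and the side view shows the stop face touching the near lens at (340,325). The specs are firm against the fence. Now I'll turn clockwise in steps, keeping a light push.

```bash
python3 - <<'E'
from h import *
from cell import *
u=np.array([np.cos(np.radians(85.2)),np.sin(np.radians(85.2)),0]);p0=np.array([.4725,-.0645,.054])+[.0004,0,0]
P=p0+u*.1415
close(50)
for phi in(66,54,42,30,20,10,4,1):
    env.move_pose(P,ori(phi-90))
    F=sensors.current_ft_force();M=sensors.current_ft_torque()
    m=R.from_rotvec(sensors.current_tcp_rot()).as_matrix()[:,0]
    print(phi,round(np.degrees(np.arctan2(m[1],m[0]))+90,1),sensors.current_eef_pos().round(4),np.round(F,2),np.round(M,2),round(sensors.current_grip_width(),4),round(sensors.current_clock(),2))
    if np.linalg.norm(F)>35 or abs(M[2])>1.5: print("stop");break
c=cams.camera("side");cv2.imwrite("pics/s5.png",cv2.resize(c["img"][150:310,150:350,::-1],None,fx=3.7,fy=3.7))
E
```

```text
66 65.8 [0.4843 0.0729 0.0541] [ 0.4  -7.58 11.47] [-1.73 -0.09 -0.07] 0.014 11.58
54 53.8 [0.4843 0.073  0.0542] [ 0.31 -7.24 10.79] [-1.72 -0.07 -0.1 ] 0.0141 11.85
42 41.8 [0.4842 0.073  0.0541] [-0.11 -7.1  10.83] [-1.68  0.01 -0.02] 0.0138 12.12
30 29.8 [0.4842 0.0731 0.0542] [-0.32 -6.91 10.06] [-1.67  0.01 -0.03] 0.014 12.38
20 19.8 [0.4842 0.0731 0.0542] [-0.61 -7.2  11.02] [-1.62  0.05 -0.05] 0.0138 12.63
10 9.8 [0.4842 0.0732 0.0542] [-0.76 -7.23 11.11] [-1.71  0.14  0.01] 0.0138 12.88
4 3.8 [0.4842 0.0732 0.0542] [-0.83 -6.73 11.07] [-1.63  0.13 -0.01] 0.0141 13.13
1 0.8 [0.4842 0.0732 0.0542] [-1.29 -7.07 11.8 ] [-1.63  0.17 -0.04] 0.0139 13.38
```

View pics/s5.png

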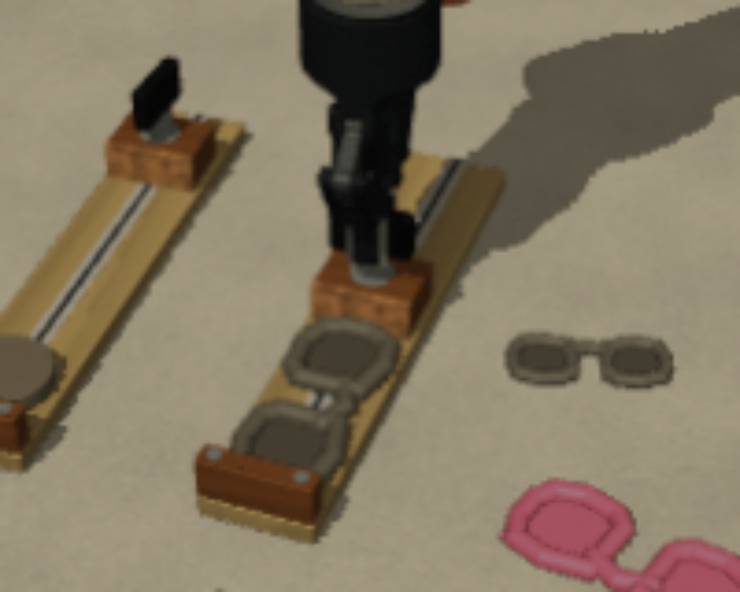

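The wing now stands across the track with the stop still against the lens. I'll nudge it a few degrees further to the hard stop, relieve the push, release, retreat and look.

```bash
python3 - <<'E'
from h import *
from cell import *
u=np.array([np.cos(np.radians(85.2)),np.sin(np.radians(85.2)),0]);p0=np.array([.4725,-.0645,.054])+[.0004,0,0]
P=p0+u*.1415
for phi in(-1,-2.5,-4):
    env.move_pose(P,ori(phi-90));F=sensors.current_ft_force();M=sensors.current_ft_torque();print(phi,np.round(F,2),np.round(M,2),round(sensors.current_grip_width(),4))
    if abs(M[2])>.5: break
P2=p0+u*.1395;env.move_pose(P2,ori(-1-90))
print(np.round(sensors.current_ft_force(),2),np.round(sensors.current_ft_torque(),2))
let_go()
print(np.round(sensors.current_ft_force(),2))
env.line_to(P2+[0,0,.15],vel=.15)
env.move_pose([.42,-.27,.36],ori(-91))
print(sensors.current_clock())
import pickle;d={n:cams.camera(n) for n in("top","side")};pickle.dump(d,open("d6.pkl","wb"))
cv2.imwrite("pics/s6.png",cv2.resize(d["side"]["img"][150:310,110:310,::-1],None,fx=3.7,fy=3.7))
cv2.imwrite("pics/t6.png",cv2.resize(d["top"]["img"][90:250,130:330,::-1],None,fx=3.7,fy=3.7))
E
```

```text
-1 [-1.96 -6.88 11.49] [-1.56  0.18 -0.01] 0.0143
-2.5 [-1.55 -6.68 11.95] [-1.51  0.2   0.1 ] 0.0136
-4 [-1.01 -6.57 12.51] [-1.57  0.11  0.16] 0.0137
[-1.25 -1.09 10.26] [-0.21  0.19  0.08]
[-0.47 -0.15  0.87]
17.7
```

View pics/s6.png

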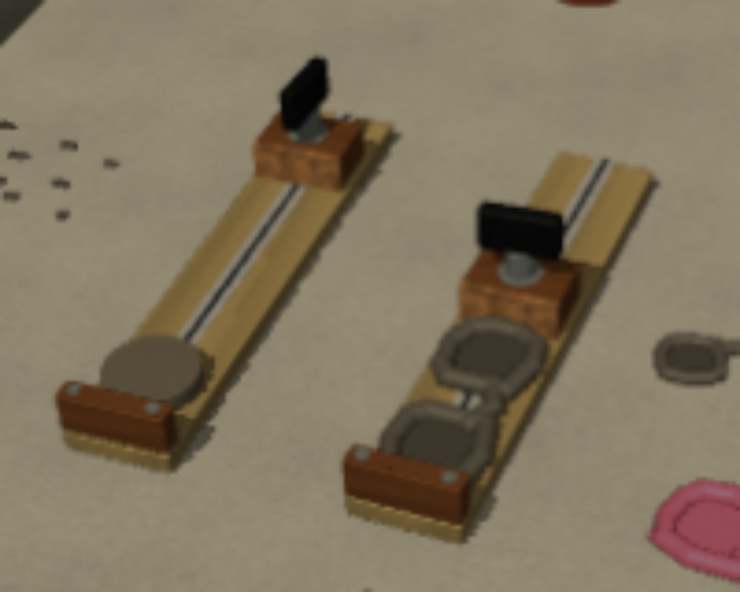

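View pics/t6.png

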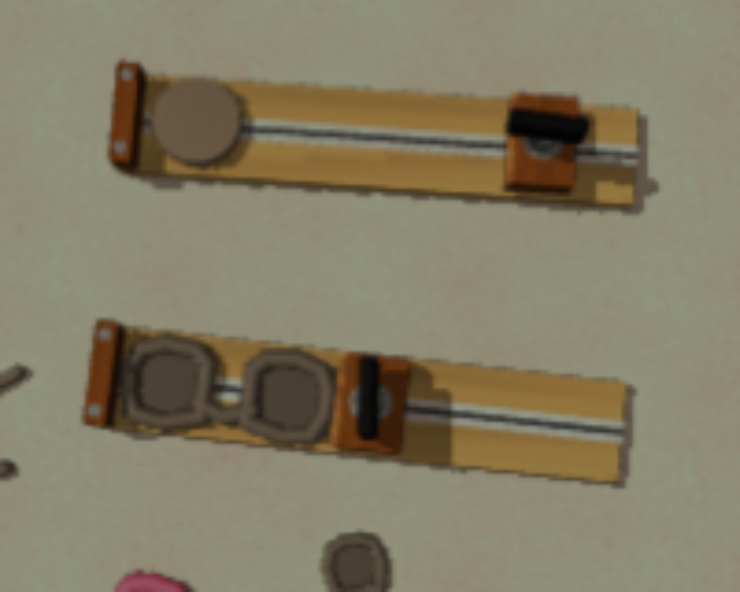

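The side view shows the wing across the track at (520,230), and the stop face touching the lens at (490,325). In the top view the stop at (372,400) touches the specs at (335,395). The coaster jig's wing at (547,125) still lies along its track. One numeric check, then I'll hand in.

```bash
python3 - <<'E'
import pickle
from h import *
from cell import *
d=pickle.load(open("d6.pkl","rb"));d0=pickle.load(open("d0.pkl","rb"))
T=d["top"]["img"];m=(T.max(2)<25).astype(np.uint8);n,l,s,c=cv2.connectedComponentsWithStats(m[90:250,200:300])
for i in range(1,n):
    if s[i,4]>40:
        p=np.argwhere(l==i)[:,::-1]+[200,90];q=plane(d["top"],p,.084)[:,:2]
        v=np.linalg.svd(q-q.mean(0))[2][0];print(q.mean(0),np.degrees(np.arctan2(v[1],v[0]))%180)
print("B diff",np.abs(T[100:145,250:305].astype(int)-d0["top"]["img"][100:145,250:305]).mean())
ticket.close_job();print(sensors.current_clock())
E
```

```text
[ 0.65255311 -0.03278863] 83.8664343036992
[0.48421516 0.07088186] 0.17106825033994255
B diff 0.6387878787878788
the job is handed in; nothing more can be done
the job is handed in; nothing more can be done
```

The job is handed in. I slid the stop of the jig holding the larger grey spectacle front about 138 mm along its track, by its wing knob. It stopped against the front, which was firm against its fence. I then turned the wing clockwise, released it and moved the arm clear.

- **Stop position:** the force rose to about 11 N with no further movement, and both final pictures show no gap between the stop and the spectacle front.
- **Wing angle:** from the picture, the wing lies about 85° (1.49 rad) clockwise from the track line. That is at the hard stop and well above the 1.1 rad needed to lock.
- **Other jig:** the picture patch around its stop and knob is practically unchanged from the start.
- **Time:** the clock read 17.7 s just before the last pictures; after hand-in the robot gave no more readings.
- **Readings that disagreed:**
  - The finger opening read 14–15 mm on the 12 mm wing, yet the grip held throughout.
  - Contact came about 4 mm later than the first picture suggested, which fits the front's up-to-4 mm play to the fence plus camera error.

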